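Start the loaded station of a heating and stirring bank

ROBOT

A 6-joint arm with a two-finger parallel gripper is mounted at the origin on the work surface. World frame = base frame: x ahead of the robot, y to its left, z up, the work surface at z = 0. Lengths are in m, angles in rad, forces in N, time in s.
With the tool pointing down it reaches from about 0.325 to 0.925 m from the base axis. Payload 3.1 kg.
Tool frame: the origin (TCP) lies midway between the tips of the shut fingers; the grasp point (between the pads) lies r.pinch_z behind it (r.pinch_z is the distance from the TCP to the grasp point, in m); z points along the fingers, y is the line along which they close (so a half turn about z gives the same grasp; the last joint's range is limited). The gripper opens to 85 mm and grips with 20 to 120 N. Pads are 22 mm wide; open, the fingers measure 114 mm over their backs; the gripper's body (76 mm by 85 mm) begins 54 mm behind the grasp point. The pads swing forward as they close: fully open they stand 13 mm farther back than shut.
Start: joints at [-1.381, 0.217, 1.613, -0, 1.311, -0.112], TCP at [0.186, -0.597, 0.231] pointing down, gripper open.
Joint ranges: [-2.75, 2.75], [-0.78, 2.1], [0.31, 2.55], [-1.13, 4.27], [0.13, 2.63], [-2.58, 2.58]. Speed limits (rad/s): [2.79, 2.79, 3.14, 3.14, 3.14, 3.14].

INTERFACE

Orientations are given as a unit quaternion [w, x, y, z].
In Python, from cell import r gives the robot as it stands.
- The arm moves only by the tool send_rows, never from a script. Its argument "series" is a list that holds one entry, the list of rows, each a list of 5 numbers: the gripper's target within -1 to 1 (shut at 1, half-way at 0, fully open at -1), then the shift along the tool's x, y, z as a fraction of full scale, then the turn about the tool's z as a fraction of full scale. A call has 1 to 20 rows; each row shifts and turns the commanded pose from where the row before left it, along the tool's axes as they then stand; what a row does not reach is not made up. Full scale, the value 1, is 0.05 m for a shift and 45 degrees for a turn. A row lasts 1/12 s, in which the tool goes at most 41.7 mm and 7.16 degrees, less where a joint would pass 70% of its speed; a pose out of reach is approached as far as the arm can. A call with a number of a shift or a turn outside -1 to 1 is refused whole. A call with a gripper value outside its range is refused whole. The fingers move at their own pace and stop on an object; the grip force is fixed at half the most. Time passes only in rows, so rows that do not move let the fingers close. It gives the time, the measured TCP pose, the force, the opening and the grip force at its end, in the units of the state.
- r.get_state(): the state, without advancing time (a new reading comes with each control period).
- r.capture(name): name is "side" or "top" or "wrist"; returns a dict with "image" (420x560x3 uint8, blue, green, red), "K" (3x3 intrinsics, pixels), "view" (4x4, takes a point from world to camera coordinates). Camera axes: x right, y down, z forward; pixel columns grow to the right and rows downward; lengths in m; the calibration is good to about 2 mm. A picture is of the moment at which its call begins. There is no depth.
- r.sign_off(): hands the job in; it is judged then, once.
The state is a dict: "t": time; "qpos": joint angles; "qvel": joint speeds; "effort": joint torques, N m; "eef_pos": TCP position; "tcp_rot": TCP orientation; "force": force on the tool from outside, world axes, zero at the start; "torque": the same for the moment, N m; "finger_gap": finger opening in m; "finger_force": force on a finger pad.
Only numpy, scipy, OpenCV 4.12 (cv2) and the standard library are available. Lean on these libraries where they do the work, as an engineer would, in place of code of your own. Each camera call takes 0.05 s, during which the arm holds its last target. There are 200 camera calls.

TASK

Start the flask on the three-station heating and stirring bank, pressing its switches with the closed fingertips only: first the large main rocker at the left end of the panel, then the narrow stirring rocker of the station whose well holds the flask, and, once it stirs, that station's wide heating rocker. Switch each on by pressing its raised half, the one farther from the robot, down until it snaps over and stays. Leave the two covered stations off, and do not lift or shift the flask, the well covers, the bottle or the beaker.

Things in the scene. Friction and masses are not known exactly. Their poses are not given: they have to be found in the camera images.
- bank: Three-station heating and stirring bank, light grey box fixed to the bench, 260 mm deep (x), 530 wide (y), deck 100 high. Origin: centre of its underside; x away from the robot, y to the robot's left, z up. Front panel (bank x -130 to -15 mm) slopes 0.335 rad down towards the robot, 100 to 60 mm high, with seven black rockers in a row along y. Dials 14 mm high stand 52 mm up the slope behind them.
- well1 (a point): Centre of the left station's well (96 mm across) at the level of the deck, 100 mm above the bench; this station has the rockers stir1 and heat1, in front of it.
- well2 (a point): Centre of the middle station's well (96 mm across) at the level of the deck, 100 mm above the bench; this station has the rockers stir2 and heat2, in front of it.
- well3 (a point): Centre of the right station's well (96 mm across) at the level of the deck, 100 mm above the bench; this station has the rockers stir3 and heat3, in front of it.
- main (a joint): The main rocker switch main: 28 mm wide, 34 mm long, the widest rocker, alone at the panel's left end (bank y +215 mm). 0 = off (near half down, far half raised), 0.30 rad = on (far half down); grows as the raised far half is pressed. Past 0.15 it snaps fully on and stays. About 4 N at the press point turns it.
- main_press (a point): main: Point on the raised far half's face, mid-width, 11 mm from the pivot line (the raised end is 17 mm from it). Off, it lies about 8.7 mm above the panel, on, 5.5 mm: it sinks with the rocker. The bezel round it is 2 mm high. Pivot lines run along bank y.
- stir1 (a joint): The stirring rocker switch stir1: 14 mm wide, 34 mm long, the narrow rocker of the left station, left of its pair (bank y 127 mm). 0 = off (near half down, far half raised), 0.30 rad = on (far half down); grows as the raised far half is pressed. Past 0.15 it snaps fully on and stays. About 3.2 N at the press point turns it.
- stir1_press (a point): stir1: Point on the raised far half's face, mid-width, 11 mm from the pivot line (the raised end is 17 mm from it). Off, it lies about 8.7 mm above the panel, on, 5.5 mm: it sinks with the rocker. The bezel round it is 2 mm high. Pivot lines run along bank y.
- heat1 (a joint): The heating rocker switch heat1: 24 mm wide, 34 mm long, the wide rocker of the left station, right of its pair (bank y 63 mm). 0 = off (near half down, far half raised), 0.30 rad = on (far half down); grows as the raised far half is pressed. Past 0.15 it snaps fully on and stays. About 3.2 N at the press point turns it.
- heat1_press (a point): heat1: Point on the raised far half's face, mid-width, 11 mm from the pivot line (the raised end is 17 mm from it). Off, it lies about 8.7 mm above the panel, on, 5.5 mm: it sinks with the rocker. The bezel round it is 2 mm high. Pivot lines run along bank y.
- stir2 (a joint): The stirring rocker switch stir2: 14 mm wide, 34 mm long, the narrow rocker of the middle station, left of its pair (bank y -13 mm). 0 = off (near half down, far half raised), 0.30 rad = on (far half down); grows as the raised far half is pressed. Past 0.15 it snaps fully on and stays. About 3.2 N at the press point turns it.
- stir2_press (a point): stir2: Point on the raised far half's face, mid-width, 11 mm from the pivot line (the raised end is 17 mm from it). Off, it lies about 8.7 mm above the panel, on, 5.5 mm: it sinks with the rocker. The bezel round it is 2 mm high. Pivot lines run along bank y.
- heat2 (a joint): The heating rocker switch heat2: 24 mm wide, 34 mm long, the wide rocker of the middle station, right of its pair (bank y -77 mm). 0 = off (near half down, far half raised), 0.30 rad = on (far half down); grows as the raised far half is pressed. Past 0.15 it snaps fully on and stays. About 3.2 N at the press point turns it.
- heat2_press (a point): heat2: Point on the raised far half's face, mid-width, 11 mm from the pivot line (the raised end is 17 mm from it). Off, it lies about 8.7 mm above the panel, on, 5.5 mm: it sinks with the rocker. The bezel round it is 2 mm high. Pivot lines run along bank y.
- stir3 (a joint): The stirring rocker switch stir3: 14 mm wide, 34 mm long, the narrow rocker of the right station, left of its pair (bank y -153 mm). 0 = off (near half down, far half raised), 0.30 rad = on (far half down); grows as the raised far half is pressed. Past 0.15 it snaps fully on and stays. About 3.2 N at the press point turns it.
- stir3_press (a point): stir3: Point on the raised far half's face, mid-width, 11 mm from the pivot line (the raised end is 17 mm from it). Off, it lies about 8.7 mm above the panel, on, 5.5 mm: it sinks with the rocker. The bezel round it is 2 mm high. Pivot lines run along bank y.
- heat3 (a joint): The heating rocker switch heat3: 24 mm wide, 34 mm long, the wide rocker of the right station, right of its pair (bank y -217 mm). 0 = off (near half down, far half raised), 0.30 rad = on (far half down); grows as the raised far half is pressed. Past 0.15 it snaps fully on and stays. About 3.2 N at the press point turns it.
- heat3_press (a point): heat3: Point on the raised far half's face, mid-width, 11 mm from the pivot line (the raised end is 17 mm from it). Off, it lies about 8.7 mm above the panel, on, 5.5 mm: it sinks with the rocker. The bezel round it is 2 mm high. Pivot lines run along bank y.
- flask_mid (a point): Clear glass round-bottom flask standing loose in one of the three wells, about 0.3 kg: bulb 84 mm across, half sunk; neck 31 mm across at the rim, whose top is 102 mm above the deck. This point is the bulb's centre, 4 mm above the deck. The station whose well holds it is the loaded one.
- cover_a: Loose flat steel well cover, 108 mm across, 4 mm thick, with a black knob (24 mm across, top 26 mm above the deck), lying over the well of an unused station. Origin: centre of its underside.
- cover_b: Loose flat steel well cover, 108 mm across, 4 mm thick, with a black knob (24 mm across, top 26 mm above the deck), lying over the well of an unused station. Origin: centre of its underside.
- reagent: Amber reagent bottle, 54 mm across, 105 mm high, loose on the bench beside the bank's left end. Origin: centre of its underside.
- beaker: Empty glass beaker, 68 mm across, 90 mm high, loose on the bench beside the bank's right end. Origin: centre of its underside.
Things that resemble listed ones, but are neither listed nor needed, are in the scene too. Leave any blue or green look-alike of the part that bears flask_mid alone.

How it is judged:
By the outcome, as a careful person would: the job done as asked, in the order asked, and still so for the second after the job is handed in, with the robot touching nothing.
It also fails if it takes over 38 s, if anything falls off the work surface, if the arm or the gripper's body presses on something with over 40 N, if the wrist force passes 120 N, or if a joint passes its speed limit or range.

## Working session

There is one attempt and no reset: what is moved stays moved. The work goes in short steps, Python scripts to look and compute and a tool call to move; the robot and the scene stay as the last step left them, time stands still between calls to the robot, and variables do not carry over. Pictures are saved under pics/ and viewed, at most 10 in all, crops included, and the job is handed in when it is done.

Besides the shell and the picture viewer there is one more tool, called after "Emit:" as name(argument=value, ...) on one line, values as JSON. send_rows: Moves the arm, as the interface text tells. Shift numbers are shares of 0.05 m and turn numbers shares of 45 degrees, none past 1 either way. Its arguments: {"type":"object","properties":{"series":{"type":"array","items":{"type":"array","items":{"type":"array","items":{"type":"number","minimum":-1,"maximum":1}}}}},"required":["series"]}

```bash
mkdir -p pics; python3 - <<'E'
from cell import r
import cv2,numpy as np
s=r.get_state();print(s['t'],s['eef_pos'],s['tcp_rot'],s['finger_gap'],r.pinch_z)
for n in('top','side'):
    c=r.capture(n);cv2.imwrite(f'pics/{n}0.png',c['image']);np.savez(f'{n}0.npz',**c);print(n,c['K'].round(1).tolist(),c['view'].round(3).tolist())
E
```

```text
0.0 [ 0.1856299  -0.59593077  0.22993949] [-1.21655755e-03  9.88636675e-01  1.50319802e-01 -5.12101744e-05] 0.08580119354203408 0.0187
top [[457.1, 0.0, 275.8], [0.0, 457.1, 210.5], [0.0, 0.0, 1.0]] [[-0.004, -1.0, -0.016, 0.026], [-0.993, 0.006, -0.117, 0.629], [0.117, 0.016, -0.993, 1.0], [0.0, 0.0, 0.0, 1.0]]
side [[389.5, 0.0, 279.8], [0.0, 389.5, 212.1], [0.0, 0.0, 1.0]] [[0.995, -0.095, 0.021, -0.628], [-0.031, -0.517, -0.856, 0.101], [0.092, 0.851, -0.517, 0.877], [0.0, 0.0, 0.0, 1.0]]
```

View pics/top0.png

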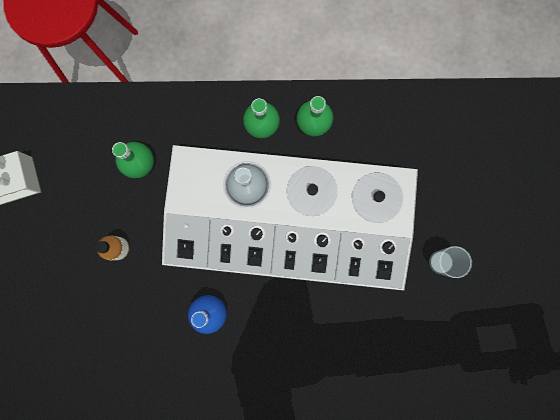

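View pics/side0.png

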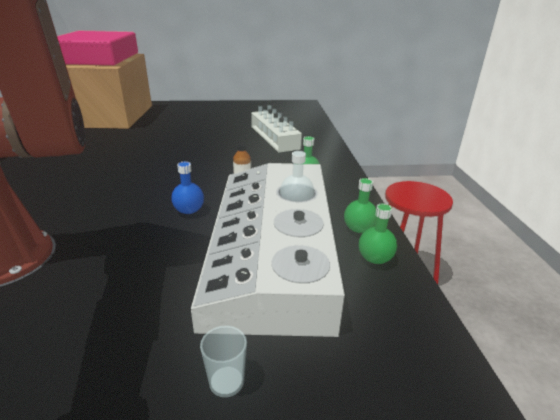

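The clear flask stands in the left well at (246,184) in the top view, and the two covers lie at (312,190) and (378,197). The look-alikes to leave alone are the blue flask at (207,314) and the green ones at (134,160), (261,119) and (315,118). That makes the loaded station the left one, with stir1 at about (225,254) and heat1 at about (255,257). The main rocker is at about (185,248).

```bash
cat > h.py <<'E'
import numpy as np,cv2
from scipy.optimize import least_squares
def ray(c,uv,z):
    K,V=c['K'],c['view'];R=V[:3,:3];o=-R.T@V[:3,3]
    d=R.T@np.linalg.inv(K)@np.array([*uv,1.]);return o+d*(z-o[2])/d[2]
def proj(c,p):
    q=c['K']@(c['view']@np.append(p,1))[:3];return q[:2]/q[2]
def b2w(b,p):
    c,s=np.cos(b[2]),np.sin(b[2]);return np.array([b[0]+c*p[0]-s*p[1],b[1]+s*p[0]+c*p[1],p[2]])
def w2b(b,p):
    c,s=np.cos(b[2]),np.sin(b[2]);d=p[:2]-np.array(b[:2]);return np.array([c*d[0]+s*d[1],-s*d[0]+c*d[1],p[2]])
E
python3 - <<'E'
from h import *
c=dict(np.load('top0.npz'));im=c['image'];g=cv2.cvtColor(im,cv2.COLOR_BGR2GRAY)
m=((g>130)).astype(np.uint8);n,l,st,ce=cv2.connectedComponentsWithStats(m[90:320,150:430])
k=1+np.argmax(st[1:,4]);q=(l==k).astype(np.uint8)
h=cv2.convexHull(cv2.findContours(q,0,2)[0][0] if n<3 else max(cv2.findContours(q,0,2)[0],key=cv2.contourArea))
p=cv2.approxPolyDP(h,6,True)[:,0]+[150,90];print(p.tolist())
p=p[np.argsort(p[:,1])];P=[*sorted(p[:2].tolist()),*sorted(p[-2:].tolist())]
L=[(.13,.265,.1),(.13,-.265,.1),(-.13,.265,.06),(-.13,-.265,.06)]
W=[ray(c,u,l_[2]) for u,l_ in zip(P,L)];print(np.round(W,4).tolist(),np.linalg.norm(W[0]-W[1]),np.linalg.norm(W[2]-W[3]))
f=lambda b:np.concatenate([proj(c,b2w(b,x))-u for x,u in zip(L,P)])
s=least_squares(f,[.55,0,0]);b=s.x;print('bank',b,s.fun.round(1))
np.save('b.npy',b)
# rockers: black blobs
bk=((g<45)&(cv2.fillConvexPoly(np.zeros_like(g),np.array(h)[:,0]+[150,90],1)>0)).astype(np.uint8)
n,l,st,ce=cv2.connectedComponentsWithStats(bk)
for i in range(1,n):
    if st[i,4]<60: continue
    z=.08
    for _ in range(5):
        w=ray(c,ce[i],z);x=w2b(b,w);z=.06+(x[0]+.13)*40/115+.007
    print(ce[i].round(1),st[i],x.round(4),w.round(4))
E
```

```text
[[173, 145], [416, 169], [403, 289], [162, 264]]
[[0.7666, 0.2453, 0.1], [0.7098, -0.2785, 0.1], [0.5097, 0.2734, 0.06], [0.454, -0.2519, 0.06]] 0.5269187005499423 0.5282609088559699
bank [ 0.61007693 -0.00291419 -0.10678034] [-0.6 -0.4  0.8 -0.6 -0.5  0.3  0.3  0.6]
[379.2 195.3] [374 191  11  11  60] [ 0.0582 -0.1833  0.1324] [ 0.6484 -0.1914  0.1324]
[256.2 234.1] [251 228  11  12  65] [-0.0451  0.0627  0.0965] [0.572  0.0643 0.0965]
[185.2 248.5] [178 240  16  19 233] [-0.0906  0.2129  0.0807] [0.5427 0.2185 0.0807]
[225.3 252.9] [221 244  10  19 127] [-0.0911  0.1257  0.0805] [0.5329 0.1318 0.0805]
[254.7 255.5] [248 247  14  19 187] [-0.0902  0.0619  0.0808] [0.527  0.0683 0.0808]
[289.5 259.1] [285 251  10  18 116] [-0.0901 -0.0132  0.0809] [ 0.519  -0.0065  0.0809]
[319.2 262. ] [312 254  15  19 173] [-0.0897 -0.0769  0.081 ] [ 0.5127 -0.0699  0.081 ]
[354.4 265.4] [349 258  12  18 118] [-0.0892 -0.1523  0.0812] [ 0.5052 -0.1448  0.0812]
[384.3 268.9] [377 260  16  20 190] [-0.09   -0.2162  0.0809] [ 0.4975 -0.2083  0.0809]
```

Emit:
send_rows(series=[[[1,0,0,0,0.13],[1,0,0,0,0.13],[1,0,0,0,0.13],[1,0,0,0,0.13],[1,0.15,-0.47,0,0],[1,0.15,-0.47,0,0],[1,0.15,-0.47,0,0],[1,0.15,-0.47,0,0],[1,0.15,-0.47,0,0],[1,0.15,-0.47,0,0],[1,0.15,-0.47,0,0],[1,0.15,-0.47,0,0],[1,0.15,-0.47,0,0],[1,0.15,-0.47,0,0],[1,0.15,-0.47,0,0],[1,0.15,-0.47,0,0],[1,0.15,-0.47,0,0],[1,0.15,-0.47,0,0],[1,0.15,-0.47,0,0],[1,0.15,-0.47,0,0]]])

```text
t: 1.77
eef_pos: [0.3451, -0.2342, 0.2308]
tcp_rot: [-0.0, 0.999, -0.053, -0.0]
force: [-0.2, -0.3, -0.8]
finger_gap: 0.0002
finger_force: 0.0
```

Emit:
send_rows(series=[[[1,0.15,-0.47,0,0],[1,0.15,-0.47,0,0],[1,0.15,-0.47,0,0],[1,0.15,-0.47,0,0],[1,0.15,-0.47,0,0],[1,0.15,-0.47,0,0],[1,0.15,-0.47,0,0],[1,0.15,-0.47,0,0],[1,0.15,-0.47,0,0],[1,0.15,-0.47,0,0],[1,0.15,-0.47,0,0],[1,0.15,-0.47,0,0],[1,0.15,-0.47,0,0],[1,0.15,-0.47,0,0],[1,0.15,-0.47,0,0],[1,0.15,-0.47,0,0],[1,0.15,-0.47,0,0],[1,0.15,-0.47,0,0],[1,0,0,0,0],[1,0,0,0,0]]])

```text
t: 3.43
eef_pos: [0.524, 0.1713, 0.2306]
tcp_rot: [0.0, 0.999, -0.052, -0.001]
force: [0.4, -0.1, -0.4]
finger_gap: 0.0002
finger_force: 0.0
```

```bash
cat > go.py <<'E'
from cell import r
from h import *
import sys
from scipy.spatial.transform import Rotation as Ro
def st():
    b=np.load('b.npy');s=r.get_state();p=w2b(b,s['eef_pos']);q=s['tcp_rot']
    X=Ro.from_quat([*q[1:],q[0]]).as_matrix()
    print('t %.2f bank-frame tcp(mm)'%s['t'],(p*1e3).round(1),'yaw err',round(float(np.arctan2(X[1,0],X[0,0])-b[2]),4),'tz',X[:,2].round(3),'gap',round(float(s['finger_gap']),4),'F',s['force'].round(1))
st()
if len(sys.argv)>1:
    n,f=sys.argv[1:3];c=r.capture(n);np.savez(f+'.npz',**c);cv2.imwrite(f'pics/{f}.png',c['image'])
E
python3 go.py wrist w1
```

```text
t 3.43 bank-frame tcp(mm) [-104.1  164.1  230.6] yaw err 0.0023 tz [-0.001 -0.001 -1.   ] gap 0.0002 F [ 0.4 -0.1 -0.4]
```

View pics/w1.png

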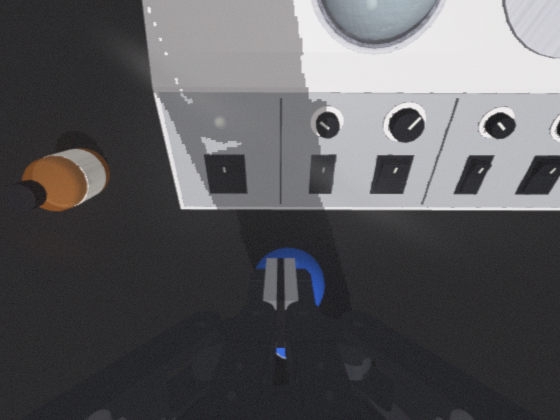

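The wrist view shows main at (226,174), stir1 at (322,174) and heat1 at (393,174), with the closed fingertips near (281,282). The flask bulb is above stir1 and heat1, which confirms the left station. Next I'll check the pivot positions from this view.

```bash
python3 - <<'E'
from h import *
c=dict(np.load('w1.npz'));b=np.load('b.npy');g=cv2.cvtColor(c['image'],cv2.COLOR_BGR2GRAY)
print('tcp px',proj(c,b2w(b,[-.1041,.1641,.2306])).round(1))
m=(g<40).astype(np.uint8);m[:95]=0;m[206:]=0;m[:,:185]=0
n,l,st,ce=cv2.connectedComponentsWithStats(m)
for i in range(1,n):
    if st[i,4]<300:continue
    x0,y0,w,h=st[i,:4]
    for uv in([x0+w/2,y0],[x0+w/2,y0+h],[x0,y0+h/2],[x0+w,y0+h/2]):
        z=.08
        for _ in range(6):
            x=w2b(b,ray(c,uv,z));z=.06+(x[0]+.13)*40/115+.005
        print(st[i],uv,(x*1e3).round(1))
# front edge z=.06 at rows ~209, left corner
print((w2b(b,ray(c,[181,208],.06))*1e3).round(1),(w2b(b,ray(c,[400,208],.06))*1e3).round(1),(w2b(b,ray(c,[157,94],.1))*1e3).round(1))
E
```

```text
tcp px [281.4 272.1]
[-131.   264.2   60. ] [-130.6   43.7   60. ] [-22.1 261.2 100. ]
```

```bash
python3 - <<'E'
from h import *
c=dict(np.load('w1.npz'));b=np.load('b.npy');g=cv2.cvtColor(c['image'],cv2.COLOR_BGR2GRAY)
print(g[85:215:1,215].tolist());print(g[180,195:420].tolist())
for uv in([226,154],[226,194],[226,174],[322,174],[393,174],[327,124],[405,124]):
    z=.08
    for _ in range(8):
        x=w2b(b,ray(c,uv,z));z=.06+(x[0]+.13)*40/115+(.007 if uv[1]>130 else .014)
    print(uv,(x*1e3).round(1))
E
```

```text
[159, 159, 153, 153, 150, 151, 147, 131, 123, 121, 124, 121, 122, 125, 124, 125, 126, 127, 124, 124, 126, 125, 126, 126, 124, 124, 124, 125, 126, 123, 125, 129, 131, 134, 139, 147, 150, 147, 146, 136, 134, 128, 122, 123, 121, 121, 121, 121, 120, 122, 121, 121, 119, 119, 126, 161, 170, 184, 186, 189, 188, 188, 188, 189, 188, 186, 180, 133, 118, 88, 58, 43, 43, 42, 43, 43, 42, 43, 47, 51, 44, 44, 43, 44, 45, 49, 42, 41, 43, 41, 46, 46, 48, 44, 43, 44, 46, 45, 44, 45, 43, 42, 44, 41, 41, 43, 45, 43, 80, 114, 117, 117, 119, 117, 121, 118, 119, 117, 123, 158, 168, 181, 221, 221, 132, 68, 48, 52, 52, 48]
[186, 186, 185, 185, 185, 170, 133, 128, 125, 122, 119, 119, 102, 57, 48, 45, 44, 43, 49, 44, 44, 43, 38, 40, 45, 40, 49, 45, 44, 43, 44, 44, 42, 42, 44, 45, 47, 43, 40, 40, 40, 40, 42, 42, 41, 40, 44, 37, 46, 40, 56, 83, 116, 120, 120, 118, 118, 120, 117, 120, 118, 119, 121, 120, 119, 119, 120, 121, 117, 120, 119, 119, 119, 119, 117, 121, 121, 119, 119, 119, 117, 121, 119, 117, 104, 75, 92, 117, 119, 117, 119, 120, 120, 121, 119, 120, 121, 119, 120, 117, 118, 120, 122, 119, 119, 117, 122, 120, 115, 120, 121, 119, 118, 114, 92, 61, 58, 56, 63, 67, 61, 63, 64, 67, 67, 65, 68, 67, 70, 71, 71, 70, 72, 70, 74, 78, 78, 91, 135, 178, 185, 182, 183, 182, 184, 184, 183, 184, 183, 185, 185, 182, 188, 184, 185, 186, 186, 183, 184, 187, 183, 188, 186, 186, 187, 187, 188, 187, 187, 188, 188, 187, 187, 188, 190, 187, 175, 136, 70, 61, 55, 46, 47, 52, 56, 55, 53, 51, 57, 54, 54, 56, 57, 55, 55, 56, 55, 52, 54, 55, 52, 50, 51, 54, 54, 58, 52, 52, 53, 51, 61, 102, 160, 184, 189, 189, 187, 188, 190, 190, 189, 188, 188, 189, 189]
[226, 154] [-71.4 211.7  87.4]
[226, 194] [-112.1  215.9   73.2]
[226, 174] [-90.9 213.7  80.6]
[322, 174] [-90.7 126.5  80.7]
[393, 174] [-90.6  62.   80.7]
[327, 124] [-44.4 127.4 103.8]
[405, 124] [-44.2  65.3 103.8]
```

Emit:
send_rows(series=[[[1,0.07,-0.25,0,0],[1,0.07,-0.25,0,0],[1,0.07,-0.25,0,0],[1,0.07,-0.25,0,0],[1,0,0,0.3,0],[1,0,0,0.3,0],[1,0,0,0.3,0],[1,0,0,0.3,0],[1,0,0,0.3,0],[1,0,0,0.3,0],[1,0,0,0.3,0],[1,0,0,0.3,0],[1,0,0,0.3,0],[1,0,0,0,0],[1,0,0,0,0]]])

```text
t: 4.73
eef_pos: [0.543, 0.2192, 0.0953]
tcp_rot: [0.0, 0.999, -0.053, -0.001]
force: [0.8, -0.1, -0.3]
finger_gap: -0.0
finger_force: 0.0
```

```bash
python3 go.py wrist w2
```

```text
t 4.73 bank-frame tcp(mm) [-90.4 213.7  95.3] yaw err 0.0006 tz [-0.002 -0.001 -1.   ] gap -0.0 F [ 0.8 -0.1 -0.3]
```

View pics/w2.png

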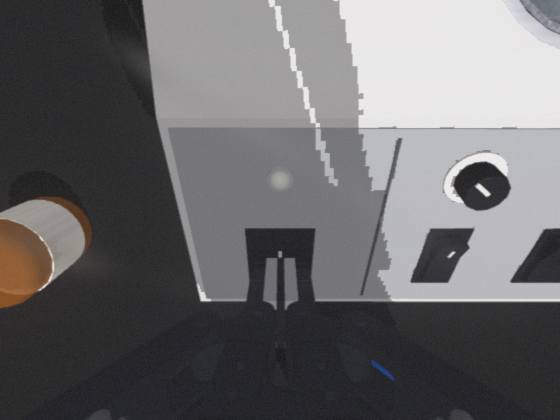

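The fingertips at (281,258) sit over the main rocker, which spans columns 246-314 and starts at row 229. I'll check how far the tip's far edge reaches.

```bash
python3 - <<'E'
from h import *
c=dict(np.load('w2.npz'));b=np.load('b.npy')
for uv in([281,258],[264,262],[298,262],[281,272]): print(uv,(w2b(b,ray(c,uv,.0953))*1e3).round(1))
print((w2b(b,ray(c,[280,229],.085))*1e3).round(1))
E
```

```text
[281, 258] [-82.6 214.   95.3]
[264, 262] [-84.8 222.2  95.3]
[298, 262] [-84.8 205.7  95.3]
[281, 272] [-90.3 213.9  95.3]
[-71.8 214.4  85. ]
```

Emit:
send_rows(series=[[[1,0.04,0,0.04,0],[1,0,0,0.04,0],[1,0,0,0.04,0],[1,0,0,0.04,0],[1,0,0,0.02,0],[1,0,0,0.02,0],[1,0,0,0,0]]])

```text
t: 5.37
eef_pos: [0.5458, 0.2186, 0.0865]
tcp_rot: [-0.0, 0.999, -0.053, 0.0]
force: [-0.3, -0.5, 0.5]
finger_gap: -0.0003
finger_force: 0.3
```

Emit:
send_rows(series=[[[1,0,0,0.02,0],[1,0,0,0,0]]])

```text
t: 5.53
eef_pos: [0.5451, 0.2185, 0.0849]
tcp_rot: [0.0, 0.999, -0.053, -0.0]
force: [-1.1, -0.0, 0.5]
finger_gap: -0.0001
finger_force: 0.0
```

Emit:
send_rows(series=[[[1,0,0,0.02,0],[1,0,0,0,0]]])

```text
t: 5.7
eef_pos: [0.5451, 0.2185, 0.0838]
tcp_rot: [0.0, 0.999, -0.053, -0.0]
force: [-0.4, 0.8, 0.3]
finger_gap: -0.0001
finger_force: 0.0
```

Emit:
send_rows(series=[[[1,0,0,0.02,0],[1,0,0,0,0]]])

```text
t: 5.87
eef_pos: [0.5454, 0.2186, 0.0834]
tcp_rot: [0.0, 0.999, -0.053, -0.0]
force: [-0.6, 0.8, 0.3]
finger_gap: -0.0001
finger_force: 0.7
```

Emit:
send_rows(series=[[[1,0,0,0.02,0],[1,0,0,0,0]]])

```text
t: 6.03
eef_pos: [0.5455, 0.2186, 0.0831]
tcp_rot: [0.0, 0.999, -0.053, -0.0]
force: [-2.9, -0.9, 5.7]
finger_gap: -0.0003
finger_force: 2.9
```

```bash
python3 go.py side s1; python3 - <<'E'
import cv2
im=cv2.imread('pics/s1.png');cv2.imwrite('pics/s1c.png',cv2.resize(im[150:300,170:350],None,fx=4.4,fy=4,interpolation=2))
E
```

```text
t 6.03 bank-frame tcp(mm) [-87.8 213.3  83.1] yaw err 0.0003 tz [-0.001 -0.    -1.   ] gap -0.0003 F [-2.9 -0.9  5.7]
```

View pics/s1c.png

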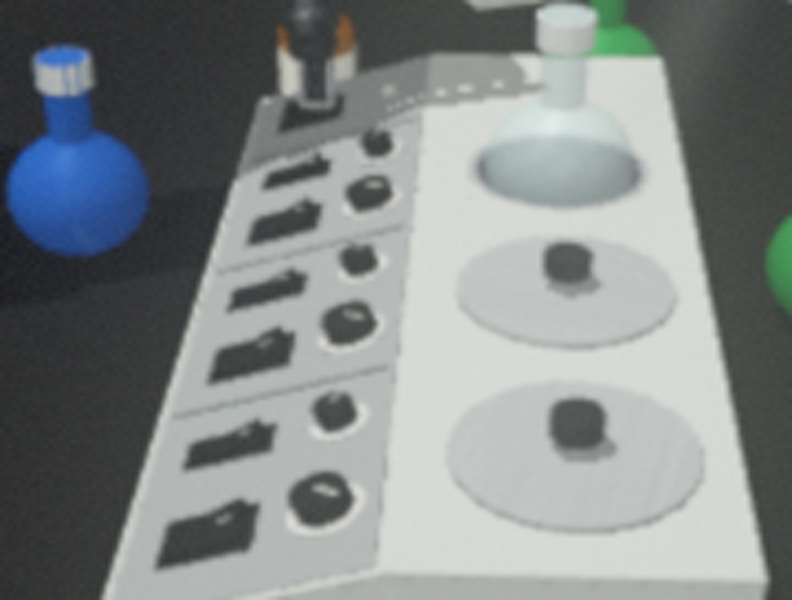

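The fingertips are on main's far half at about crop (315,95), and the other rockers still show raised far ends. I'll keep pressing.

Emit:
send_rows(series=[[[1,0,0,0.02,0],[1,0,0,0,0]]])

```text
t: 6.25
eef_pos: [0.5456, 0.2186, 0.083]
tcp_rot: [0.0, 0.999, -0.053, -0.0]
force: [-5.0, -1.3, 9.9]
finger_gap: -0.0001
finger_force: 5.1
```

Emit:
send_rows(series=[[[1,0,0,0.02,0],[1,0,0,0,0]]])

```text
t: 6.42
eef_pos: [0.5456, 0.2186, 0.0829]
tcp_rot: [0.0, 0.999, -0.053, -0.0]
force: [-6.1, -1.2, 12.9]
finger_gap: 0.0003
finger_force: 7.3
```

Emit:
send_rows(series=[[[1,0,0,0.02,0],[1,0,0,0,0]]])

```text
t: 6.58
eef_pos: [0.5457, 0.2186, 0.0828]
tcp_rot: [0.0, 0.999, -0.053, -0.001]
force: [-7.5, -2.3, 17.2]
finger_gap: 0.0001
finger_force: 9.5
```

A stiff stop at 83 mm is where the "on" face should be. I'll lift off and check.

Emit:
send_rows(series=[[[1,0,0,-0.1,0],[1,0,0,-0.3,0],[1,0,0,-0.3,0],[1,0,0.4,0,0],[1,0,0.4,0,0],[1,0,0.4,0,0],[1,0,0.4,0,0],[1,0,0.14,0,0],[1,0,0,0,0],[1,0,0,0,0]]])

```text
t: 7.42
eef_pos: [0.5365, 0.1323, 0.1142]
tcp_rot: [-0.0, 0.999, -0.054, 0.0]
force: [0.3, 0.3, 0.1]
finger_gap: 0.0
finger_force: 0.0
```

```bash
python3 go.py wrist w3;python3 go.py side s3; python3 - <<'E'
import cv2,numpy as np
a=cv2.imread('pics/w3.png');b=cv2.imread('pics/s3.png')
b=cv2.resize(b[160:260,200:270],(560,800),interpolation=2)[:420]
cv2.imwrite('pics/c3.png',cv2.resize(cv2.convertScaleAbs(np.hstack([a[100:,:400],b[:320,:400]]),alpha=1.6,beta=20),None,fx=1,fy=1))
E
```

```text
t 7.42 bank-frame tcp(mm) [-87.6 126.6 114.2] yaw err -0.0009 tz [ 0.     0.001 -1.   ] gap 0.0 F [0.3 0.3 0.1]
t 7.47 bank-frame tcp(mm) [-87.6 127.  114.3] yaw err -0.0 tz [ 0.     0.001 -1.   ] gap -0.0 F [-0.7  1.1  0.2]
```

View pics/c3.png

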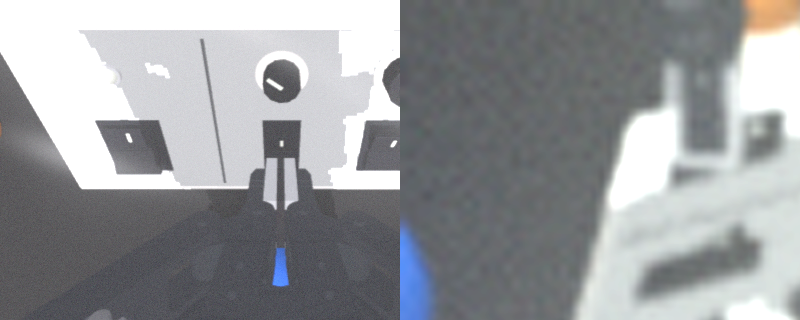

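```bash
python3 - <<'E'
import cv2,numpy as np
w1=cv2.imread('pics/w1.png');w3=cv2.imread('pics/w3.png')
print('lamp',w1[121,219],w1[119:124,217:222].mean((0,1)),w3[170:180,105:125].reshape(-1,3)[::23].tolist())
A=w3[205:285,80:190];B=w3[205:285,345:455]
f=lambda x:cv2.resize(cv2.convertScaleAbs(x,alpha=3,beta=-30),(396,288),interpolation=cv2.INTER_CUBIC)
cv2.imwrite('pics/c4.png',np.vstack([np.hstack([f(A),f(B)]),np.hstack([f(w1[140:210,190:286]),f(w1[140:210,350:446])])]))
E
```

```text
lamp [162 166 164] [154.76 158.4  157.44] [[177, 182, 179], [151, 156, 154], [149, 154, 151], [137, 140, 140], [135, 133, 133], [111, 106, 109], [122, 121, 121], [215, 219, 217], [152, 157, 155]]
```

View pics/c4.png

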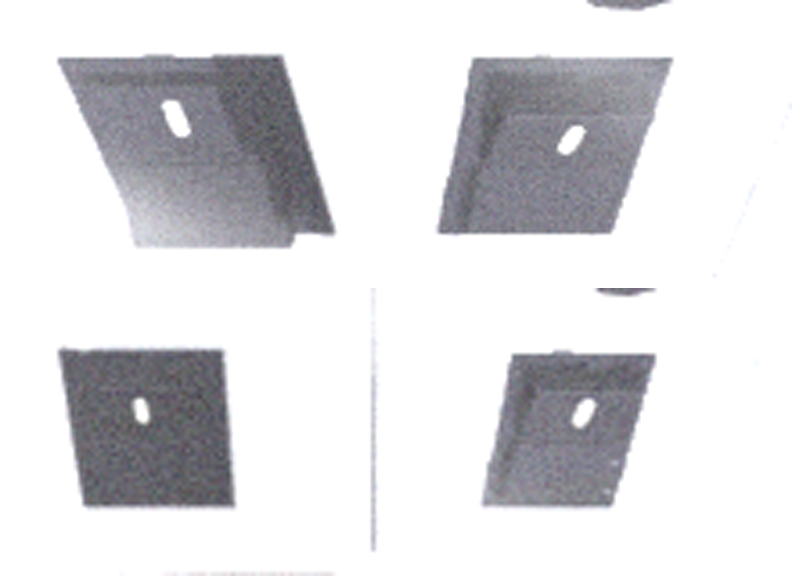

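Top left, main's far half is sunk and its near half now stands out past the bezel, unlike heat1 on the right, so main is on. Next is stir1, and the tool is already above it.

Emit:
send_rows(series=[[[1,0,0,0.13,0],[1,0,0,0.13,0],[1,0,0,0.13,0],[1,0,0,0.1,0],[1,0,0,0,0],[1,0,0,0.02,0],[1,0,0,0.02,0],[1,0,0,0.02,0],[1,0,0,0.02,0],[1,0,0,0.02,0],[1,0,0,0.02,0],[1,0,0,0,0]]])

```text
t: 8.52
eef_pos: [0.5363, 0.132, 0.0836]
tcp_rot: [0.0, 0.999, -0.053, -0.0]
force: [-0.9, 0.1, -0.4]
finger_gap: -0.0001
finger_force: 0.0
```

Emit:
send_rows(series=[[[1,0,0,0.02,0],[1,0,0,0.02,0],[1,0,0,0,0]]])

```text
t: 8.77
eef_pos: [0.5366, 0.132, 0.0833]
tcp_rot: [0.0, 0.999, -0.053, -0.0]
force: [-3.4, -0.6, 7.4]
finger_gap: -0.0002
finger_force: 4.0
```

Emit:
send_rows(series=[[[1,0,0,0.02,0],[1,0,0,0,0]]])

```text
t: 8.93
eef_pos: [0.5366, 0.132, 0.0831]
tcp_rot: [0.0, 0.999, -0.053, -0.0]
force: [-5.6, -0.8, 11.0]
finger_gap: -0.0002
finger_force: 6.4
```

Same stop, so I'll lift off, move above heat1 (64 mm to the right) and check stir1.

Emit:
send_rows(series=[[[1,0,0,-0.1,0],[1,0,0,-0.3,0],[1,0,0,-0.3,0],[1,0,0.32,0,0],[1,0,0.32,0,0],[1,0,0.32,0,0],[1,0,0.32,0,0],[1,0,0,0,0],[1,0,0,0,0]]])

```text
t: 9.68
eef_pos: [0.5296, 0.068, 0.1157]
tcp_rot: [-0.0, 0.999, -0.054, 0.0]
force: [-0.8, 0.3, 0.2]
finger_gap: 0.0002
finger_force: 0.0
```

```bash
python3 go.py wrist w4; python3 - <<'E'
import cv2,numpy as np
w=cv2.imread('pics/w4.png')
cv2.imwrite('pics/c5.png',cv2.resize(cv2.convertScaleAbs(w[120:300,60:400],alpha=2,beta=-20),None,fx=2.3,fy=2.3,interpolation=2))
E
```

```text
t 9.68 bank-frame tcp(mm) [-87.6  62.  115.7] yaw err -0.0016 tz [ 0.  0. -1.] gap 0.0002 F [-0.8  0.3  0.2]
```

View pics/c5.png

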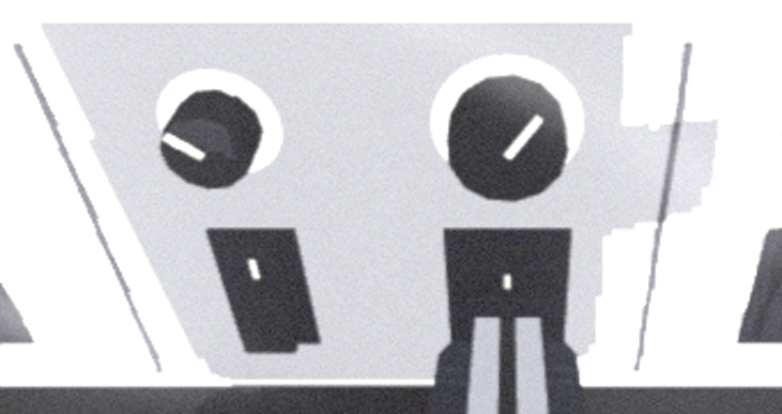

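stir1's near half now stands out past the bezel (crop 270,350), so it's on. I'll wait about a second for the stirring to start, then press heat1.

Emit:
send_rows(series=[[[1,0,0,0,0],[1,0,0,0,0],[1,0,0,0,0],[1,0,0,0,0],[1,0,0,0,0],[1,0,0,0,0],[1,0,0,0,0],[1,0,0,0.13,0],[1,0,0,0.13,0],[1,0,0,0.13,0],[1,0,0,0.13,0],[1,0,0,0,0],[1,0,0,0.02,0],[1,0,0,0.02,0],[1,0,0,0.02,0],[1,0,0,0.02,0],[1,0,0,0.02,0],[1,0,0,0.02,0],[1,0,0,0,0]]])

```text
t: 11.32
eef_pos: [0.5297, 0.0685, 0.0837]
tcp_rot: [-0.0, 0.999, -0.053, 0.0]
force: [0.3, 0.2, -0.2]
finger_gap: -0.0004
finger_force: 0.0
```

Emit:
send_rows(series=[[[1,0,0,0.02,0],[1,0,0,0.02,0],[1,0,0,0,0]]])

```text
t: 11.57
eef_pos: [0.5299, 0.0685, 0.0833]
tcp_rot: [0.0, 0.999, -0.053, -0.0]
force: [-3.5, -0.6, 7.9]
finger_gap: 0.0
finger_force: 4.1
```

Emit:
send_rows(series=[[[1,0,0,0.02,0],[1,0,0,0,0]]])

```text
t: 11.73
eef_pos: [0.53, 0.0685, 0.0831]
tcp_rot: [0.0, 0.999, -0.053, -0.0]
force: [-5.6, -0.4, 12.0]
finger_gap: -0.0005
finger_force: 6.6
```

Now I'll lift clear to about 200 mm, backing towards the robot, and do a final check.

Emit:
send_rows(series=[[[1,0,0,-0.1,0],[1,0,0,-0.3,0],[1,0,0,-0.4,0],[1,0,0,-0.4,0],[1,0,0,-0.4,0],[1,0,0,-0.4,0],[1,0,0,-0.3,0],[1,0,0,0,0],[1,0,0,0,0],[1,0,0,0,0]]])

```text
t: 12.57
eef_pos: [0.5288, 0.0685, 0.1946]
tcp_rot: [0.0, 0.999, -0.053, -0.001]
force: [-0.1, -0.2, -0.5]
finger_gap: -0.0001
finger_force: 0.0
```

```bash
python3 go.py wrist w5;python3 go.py side s5; python3 - <<'E'
import cv2,numpy as np
w=cv2.imread('pics/w5.png');s=cv2.imread('pics/s5.png')
cv2.imwrite('pics/c6.png',np.vstack([cv2.resize(cv2.convertScaleAbs(w[120:240],alpha=2,beta=-20),(800,300),interpolation=2)[:,:],cv2.resize(s[150:280,170:420],(577,300),interpolation=2).copy() if 0 else cv2.copyMakeBorder(cv2.resize(s[150:280,170:420],(577,300),interpolation=2),0,0,0,223,0)]))
E
```

```text
t 12.57 bank-frame tcp(mm) [-88.4  62.3 194.6] yaw err 0.0002 tz [-0.002  0.    -1.   ] gap -0.0001 F [-0.1 -0.2 -0.5]
t 12.62 bank-frame tcp(mm) [-88.8  62.2 194.1] yaw err 0.0002 tz [-0.003  0.    -1.   ] gap -0.0002 F [ 0.  -0.3 -0.2]
```

View pics/c6.png

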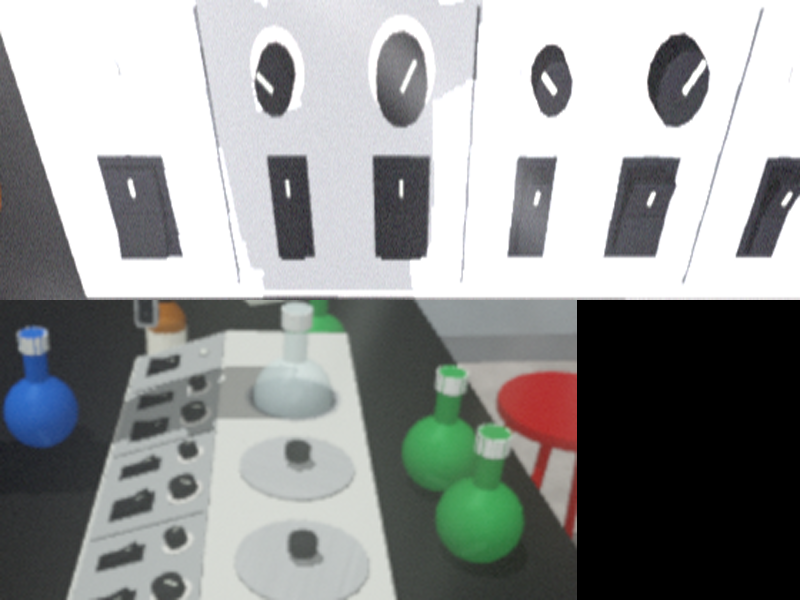

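main, stir1 and heat1 all have their marks at row 188, where the off rockers are at 198, so all three are on. The flask, covers and bottle look in place, so I'm handing in.

```bash
python3 -c "
from cell import r
print(r.sign_off())"
```

```text
the job is handed in; nothing more can be done
None
```

I switched on main, then stir1, then heat1 for the flask in the left station, saw each on in the camera pictures, left the two covered stations off, and handed the job in at about 12.6 s; I allowed over a second before heat1 but did not see the stirring itself.

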